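# Bed the packing tray and hold the brake lever over it

## Robot

A 6-joint arm with a two-finger parallel gripper is mounted at the origin on the work surface. World frame = base frame: x ahead of the robot, y to its left, z up, the work surface at z = 0. Lengths are in mm, angles in degrees, forces in N, time in s.
With the tool pointing down it reaches from about 350 to 850 mm from the base axis. Payload 8.1 kg.
Tool frame: the origin (TCP) lies where the fingers leave the gripper's body, on its centre line; the fingertips stand 73 mm ahead of it and the grasp point (between the pads) lies 54 mm ahead of it; z points along the fingers, y is the line along which they close (so a half turn about z gives the same grasp; the last joint's range is limited). The gripper opens to 85 mm and grips with 20 to 120 N. Pads are 22 mm wide; open, the fingers measure 114 mm over their backs; the gripper's body (76 mm by 85 mm) begins 54 mm behind the grasp point. The pads swing forward as they close: fully open they stand 13 mm farther back than shut.
Start: joints at [-4.893, 7.471, 85.268, -0, 87.261, -4.893], TCP at [600.005, 0.022, 303.892] pointing down, gripper open.
Joint ranges: [-169.43, 169.43], [-51.17, 129.36], [1.28, 143.12], [-76.62, 256.62], [0, 156.53], [-152.29, 152.29]. Speed limits (degrees/s): [136.94, 136.94, 159.86, 180, 180, 180].

## Interface

Orientations are given as [roll, pitch, yaw] about the fixed x, y, z axes, in that order (R = Rz(yaw) Ry(pitch) Rx(roll)).
In Python, from bench import sense, optics, r gives the robot as it stands.
- The arm moves only by the tool servo_tool, never from a script. Its argument "plan" is a list that holds one entry, the list of rows, each a list of 5 numbers: the shift along the world's x, y, z in m, then the turn about the world's z in degrees, then the finger opening in m, from 0 to 0.0854. A call has 1 to 10 rows; each row shifts and turns the commanded pose from where the row before left it; what a row does not reach is not made up. A row lasts 1/10 s, in which the tool goes at most 50 mm and 8.59 degrees, less where a joint would pass 70% of its speed; a pose out of reach is approached as far as the arm can. A call is refused whole if a number of a shift passes 0.05 or a number of a turn 8.59, either way. A call with a gripper value outside its range is refused whole. The fingers move at their own pace and stop on an object; "force" is the grip in N (left out, the last holds). Time passes only in rows, so rows that do not move let the fingers close. It gives the time, the measured TCP pose, the force, the opening and the grip force at its end, in the units of the state.
- sense(): the state, without advancing time (a new reading comes with each control period).
- optics.snapshot(name): name is "scene" or "side" or "wrist"; returns a dict with "frame" (384x512x3 uint8, blue, green, red), "fx", "fy", "cx", "cy" (pixels), "cam_to_world" (4x4, takes a point from camera to world coordinates). Camera axes: x right, y down, z forward; pixel columns grow to the right and rows downward; lengths in mm; the calibration is good to about 2 mm. The wrist camera is an equidistant fisheye: a pixel r from the principal point sees the ray r / f radians off the axis. A picture is of the moment at which its call begins. There is no depth.
- r.hand_in(): hands the job in; it is judged then, once.
The state is a dict: "time": time; "joint_pos": joint angles; "qd": joint speeds; "joint_efforts": joint torques, N m; "tool_pos": TCP position; "tcp_rot": TCP orientation; "ft_force": force on the tool from outside, world axes, zero at the start; "wrist_torque": the same for the moment, N m; "finger_gap": finger opening in mm; "grip_force": force on a finger pad.
Only numpy, scipy, OpenCV 4.12 (cv2) and the standard library are available. Lean on these libraries where they do the work, as an engineer would, in place of code of your own. Each camera call takes 0.05 s, during which the arm holds its last target. There are 200 camera calls.

## Task

Spread the heap of cork blocks in the blue tray into a single layer, all of them flat on the tray floor, none on top of another, and at least one in every quarter of the tray. Then grip the red cast brake lever by its balance point, lift it, and hold it level about 10 cm above the tray floor, lengthwise along the tray (either way round) with the middle of its length over the tray's centre, clear of the blocks. Finish while still holding it there, still and not set down, and leave everything else on the bench where it is.

Things in the scene. Friction and masses are not known exactly. Their poses are not given: they have to be found in the camera images.
- tray: shallow open blue tray fixed to the bench, outside 190 (x) x 280 (y, its length) x 26 mm (z), walls and floor 5 mm thick; origin at the centre of its underside, on the bench. Its lengthwise and crosswise centre lines divide it into four quarters. The heap sits in its +y half: four blocks side by side on the tray floor and two more on top of them
- block1_center (a point): brown cork packing block, rounded box 44 (its x) x 36 (its y) x 40 (its z) mm, about 40 g. The point is the centre of the block. It starts on the tray floor at the bottom of the heap
- block2_center (a point): brown cork packing block, rounded box 44 (its x) x 36 (its y) x 40 (its z) mm, about 40 g. The point is the centre of the block. It starts on the tray floor at the bottom of the heap
- block3_center (a point): brown cork packing block, rounded box 44 (its x) x 36 (its y) x 40 (its z) mm, about 40 g. The point is the centre of the block. It starts on the tray floor at the bottom of the heap
- block4_center (a point): brown cork packing block, rounded box 44 (its x) x 36 (its y) x 40 (its z) mm, about 40 g. The point is the centre of the block. It starts on the tray floor at the bottom of the heap
- block5_center (a point): brown cork packing block, rounded box 44 (its x) x 36 (its y) x 40 (its z) mm, about 40 g. The point is the centre of the block. It starts on top of the heap, bridging two lower blocks, its x axis roughly along the tray's length, about 54 mm beside the other top block
- block6_center (a point): brown cork packing block, rounded box 44 (its x) x 36 (its y) x 40 (its z) mm, about 40 g. The point is the centre of the block. It starts on top of the heap, bridging two lower blocks, its x axis roughly along the tray's length, about 54 mm beside the other top block
- lever_balance (a point): balance point (centre of mass) of the red brake lever, inside its arm 54 mm from the hub's centre, 20 mm above the underside; x points along the arm to the pedal (its end 154 mm away; the hub's end is 90 mm the other way), y across the arm, z up
- lever_middle (a point): point on the lever's arm half-way along the lever's full length, 32 mm from the balance point towards the pedal, 20 mm above the underside; same axes
- lever: red cast brake lever, 244 mm long, about 0.6 kg, lying flat: a round hub (72 mm across, 40 mm tall, with a steel bush) at one end, a straight arm 20 mm wide and 20 mm thick (from 10 to 30 mm above the lever's underside) and at the other end an upright foot pedal 18 x 50 x 40 mm with a black rubber tread. Origin on its underside straight below the balance point; x along the arm to the pedal
- mug: bystander: white mug, 80 mm wide, 90 mm tall; origin at the centre of its underside
- carton: bystander: small brown carton, 110 x 80 x 70 mm; origin at the centre of its underside
- jar: bystander: amber jar, 52 mm wide, 75 mm tall; origin at the centre of its underside
- wrench: bystander: steel wrench, 190 mm long, lying flat; origin at the centre of its underside
- taperoll: bystander: roll of clear tape lying flat, 90 mm wide, 48 mm tall; origin at the centre of its underside
- caster: bystander: small black caster wheel lying flat, 50 mm wide, 26 mm tall; origin at the centre of its underside
There are look-alikes about, which are no part of the job. Leave any green, purple or turquoise look-alike of the part that bears block5_center alone.

How it is judged:
By the outcome, as a careful person would: the job done as asked, in the order asked, and still so for the second after the job is handed in, while the arm keeps its last pose, push and grip.
It also fails if it takes over 67 s, if anything falls off the work surface, if the arm or the gripper's body presses on something with over 40 N, if the wrist force passes 120 N, or if a joint passes its speed limit or range.

## Working session

There is one attempt and no reset: what is moved stays moved. The work goes in short steps, Python scripts to look and compute and a tool call to move; the robot and the scene stay as the last step left them, time stands still between calls to the robot, and variables do not carry over. Pictures are saved under pics/ and viewed, at most 10 in all, crops included, and the job is handed in when it is done.

Besides the shell and the picture viewer there is one more tool, called as name(argument=value, ...) on one line, values as JSON. servo_tool: Moves the arm, as the interface text tells. Its arguments: {"type":"object","properties":{"plan":{"type":"array"},"force":{"type":"number"}},"required":["plan"]}

```bash
mkdir -p pics; ls; cat > h.py <<'E'
import numpy as np, cv2
from bench import sense, optics, r
def snap(n,f):
    d=optics.snapshot(n); cv2.imwrite(f'pics/{f}.png',d['frame']); np.save(f'pics/{f}.npy',{k:v for k,v in d.items() if k!='frame'},allow_pickle=True); return d
def load(f): return np.load(f'pics/{f}.npy',allow_pickle=True).item()
def px(d,u,v,z,fish=False):
    a=np.array([(u-d['cx'])/d['fx'],(v-d['cy'])/d['fy'],1.])
    if fish:
        t=np.hypot(a[0],a[1]); s=np.sin(t)/max(t,1e-9); a=np.array([a[0]*s,a[1]*s,np.cos(t)])
    T=np.array(d['cam_to_world']); w=T[:3,:3]@a; o=T[:3,3]
    return np.round(o+w*(z-o[2])/w[2],1)
def proj(d,p):
    T=np.linalg.inv(np.array(d['cam_to_world'])); c=T[:3,:3]@np.array(p)+T[:3,3]
    return np.round([d['cx']+d['fx']*c[0]/c[2],d['cy']+d['fy']*c[1]/c[2]],1)
E
python3 - <<'E'
from h import *
a=snap('scene','s0');b=snap('side','d0');w=snap('wrist','w0')
for d in(a,b,w): print(d['fx'],d['cx'],d['cy'],np.round(d['cam_to_world'],2).tolist())
A=cv2.resize(a['frame'],(800,600),interpolation=cv2.INTER_CUBIC);cv2.imwrite('pics/s0b.png',A)
cv2.imwrite('pics/w0b.png',cv2.resize(w['frame'],(800,600),interpolation=cv2.INTER_CUBIC))
print(sense())
E
```

```text
pics
393.9471010624247 259.9431497568147 194.58777723932656 [[0.12, 0.57, -0.81, 1620.73], [0.99, -0.08, 0.09, -96.68], [-0.01, -0.82, -0.58, 815.87], [0.0, 0.0, 0.0, 1.0]]
368.44145260329816 255.10669756524806 196.10281947608033 [[0.81, -0.44, 0.38, 159.51], [-0.58, -0.61, 0.53, -551.94], [-0.0, -0.66, -0.75, 834.14], [0.0, 0.0, 0.0, 1.0]]
297.3186396354542 256.4318917571463 191.396717691975 [[1.0, 0.0, -0.0, 599.48], [-0.0, -0.96, -0.29, 73.1], [-0.0, 0.29, -0.96, 373.21], [0.0, 0.0, 0.0, 1.0]]
{'time': 0.15, 'joint_pos': array([-4.89560637e+00,  7.50683277e+00,  8.53149147e+01,  6.74368282e-04,
        8.72610690e+01, -4.89071596e+00]), 'qd': array([-0.04470762, -0.15635925, -0.22138042,  0.00032073, -0.09268831,
        0.02468303]), 'joint_efforts': array([ 1.01583330e-03, -5.70061326e+01, -5.01160097e+01, -1.39109225e-04,
        9.69119486e-03, -7.10949371e-05]), 'tool_pos': array([5.99684995e+02, 2.61013115e-02, 3.03068283e+02]), 'tcp_rot': array([-1.79917542e+02, -7.73165893e-03,  8.99950713e+01]), 'ft_force': array([-0.41360886, -0.07972942, -0.94710373]), 'wrist_torque': array([0.03464561, 0.00231193, 0.00218555]), 'grip_force': 0.0, 'finger_gap': 85.5794315934145}
```

View pics/s0b.png

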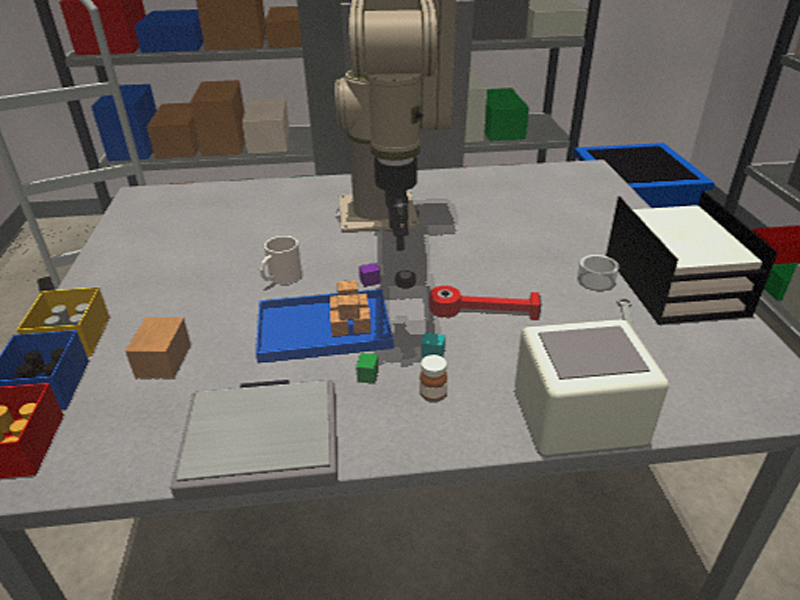

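View pics/w0b.png

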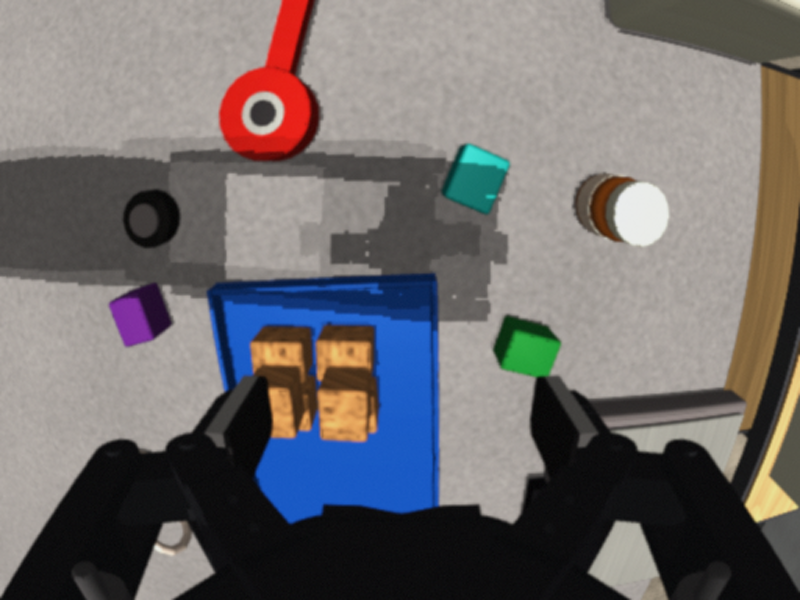

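The scene picture (800 px scale) shows the tray at (325,325), the heap at (350,310), and the red lever from (445,300) to (537,305). The look-alikes are purple (370,272), turquoise (433,345) and green (367,367). The brown carton is at (160,347). My targets are the cork-coloured blocks in the tray, seen in the wrist view at (285,410) and (347,410).

```bash
python3 - <<'E'
from h import *
w=load('w0');s=load('s0')
k=.64
P=lambda u,v,z:px(w,u*k,v*k,z,True)
print('tray rim +y corners',P(210,288,26),P(437,277,26),'right wall',P(438,500,26))
print('S tray',[px(s,u*k,v*k,26) for u,v in((257,300),(383,290),(393,347),(258,358))])
print('hub',P(263,113,40),px(s,446*k,295*k,40),'pedal',px(s,535*k,297*k,40))
f=cv2.imread('pics/w0.png')[190:300,140:260];g=cv2.imread('pics/d0.png')
cv2.imwrite('pics/w0c.png',cv2.resize(f,None,fx=5,fy=5,interpolation=cv2.INTER_CUBIC))
print([proj(load('d0'),p) for p in((600,-150,0),(600,200,0))])
E
```

```text
tray rim +y corners [442.4 -21.7  26. ] [627.1 -13.4  26. ] right wall [ 635.2 -234.6   26. ]
S tray [array([ 451.4, -305.5,   26. ]), array([449.3, -20.5,  26. ]), array([657.5, -18.4,  26. ]), array([ 656.7, -287.5,   26. ])]
hub [499.5 113.5  40. ] [508.6 115.5  40. ] pedal [542.5 308.7  40. ]
[array([300.8, 234.9]), array([231., 163.])]
```

View pics/w0c.png

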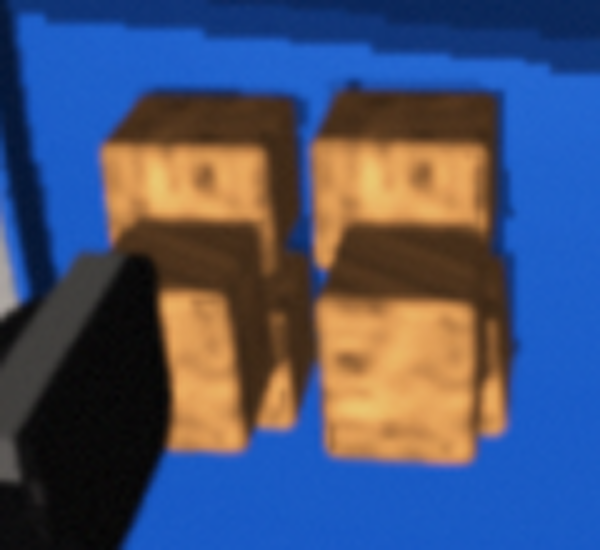

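View pics/d0.png

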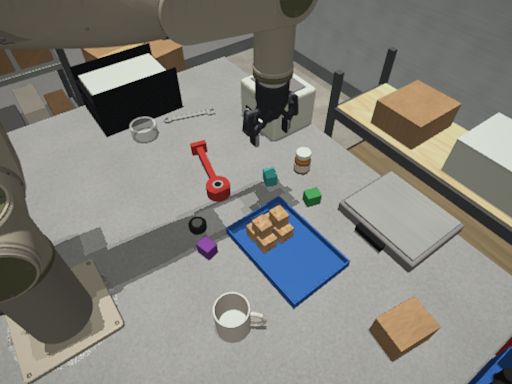

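The crop confirms two cork blocks on top, the right one at crop x 320–475, y 297–460. The lower four are partly hidden behind them. The look-alikes are all outside the tray.

```bash
python3 - <<'E'
from h import *
w=load('w0');d=load('d0');s=load('s0')
P=lambda u,v,z:px(w,u/5+140,v/5+190,z,True)
for n,z,l in(('top R',85,((320,297),(475,300),(328,458),(472,462))),('top L',85,((160,290),(232,290),(245,450),(172,448))),('low L',45,((102,145),(265,143),(295,428))),('low R',45,((313,142),(490,143),(505,432)))):
    print(n,[P(u,v,z).tolist() for u,v in l])
print('tray d',[px(d,u,v,26).tolist() for u,v in((228,234),(280,199),(347,258),(295,298))])
print('mug',px(d,232,315,45),'hub',px(d,218,186,40),'pedal',px(d,198,147,40))
E
```

```text
top R [[541.3, -80.3, 85.0], [575.7, -80.4, 85.0], [539.8, -123.3, 85.0], [573.6, -123.4, 85.0]]
top L [[504.5, -79.7, 85.0], [521.4, -79.1, 85.0], [520.0, -122.0, 85.0], [502.0, -122.5, 85.0]]
low L [[480.5, -61.1, 45.0], [522.4, -59.8, 45.0], [523.4, -141.3, 45.0]]
low R [[534.3, -59.4, 45.0], [577.1, -59.3, 45.0], [579.0, -141.0, 45.0]]
tray d [[430.6, -46.9, 26.0], [619.1, -31.4, 26.0], [635.1, -285.3, 26.0], [458.8, -291.8, 26.0]]
mug [ 312.7 -247.5   45. ] hub [495. 105.  40.] pedal [533.2 288.4  40. ]
```

servo_tool(plan=[[[-0.004, -0.01, -0.01, -8.5, 0.066], [-0.004, -0.01, -0.01, -8.5, 0.066], [-0.004, -0.01, -0.01, -8.5, 0.066], [-0.004, -0.01, -0.01, -8.5, 0.066], [-0.004, -0.01, -0.01, -8.5, 0.066], [-0.004, -0.01, -0.01, -8.5, 0.066], [-0.004, -0.01, -0.01, -8.5, 0.066], [-0.004, -0.01, -0.01, -8.5, 0.066], [-0.004, -0.01, -0.01, -8.5, 0.066], [-0.004, -0.01, -0.01, -8.5, 0.066]]], force=30)

```text
time: 1.15
tool_pos: [559.6, -100.3, 203.1]
tcp_rot: [-180.0, 0.0, 4.6]
ft_force: [0.4, -0.4, 0.3]
finger_gap: 65.9
grip_force: 0.0
```

servo_tool(plan=[[[-0.002, -0.002, -0.01, -6, 0.066], [0, 0, -0.01, 0, 0.066], [0, 0, 0, 0, 0.066]]])

```text
time: 1.45
tool_pos: [556.9, -101.6, 181.9]
tcp_rot: [-179.9, 0.2, -0.8]
ft_force: [-0.1, -0.1, -0.1]
finger_gap: 65.5
grip_force: 0.0
```

```bash
python3 - <<'E'
from h import *
w=snap('wrist','w1')
cv2.imwrite('pics/w1b.png',cv2.resize(w['frame'],(800,600),interpolation=cv2.INTER_CUBIC))
x=sense();print(x['time'],x['tool_pos'],x['tcp_rot'],x['finger_gap'])
E
```

```text
1.5 [ 557.46744871 -101.61830166  182.87348562] [-1.79963233e+02  1.09873802e-01 -8.20969259e-01] 66.34042910198703
```

View pics/w1b.png

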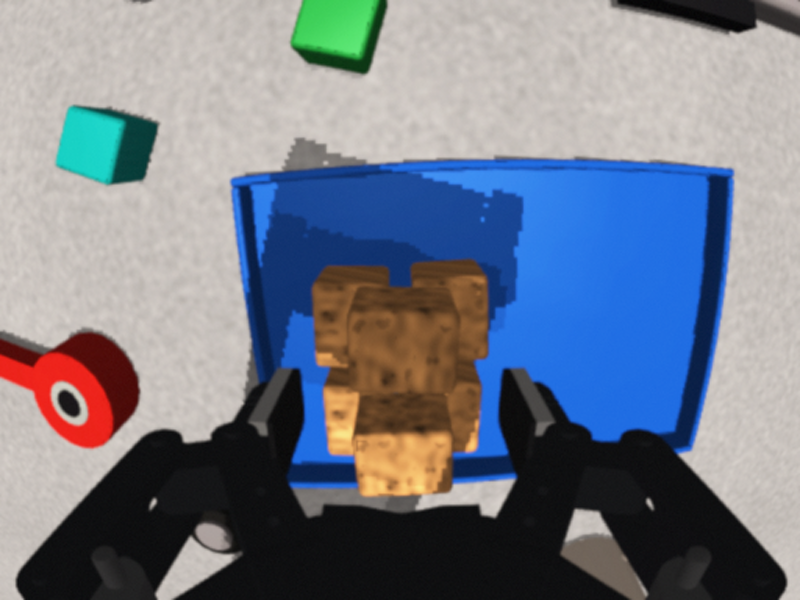

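The wrist view shows the whole tray, with rim corners at (233,180), (733,170), (690,448) and (288,487). The top right block is at (403,350) and the other top block at (403,460).

```bash
python3 - <<'E'
from h import *
w=load('w1');k=.64
P=lambda u,v,z:px(w,u*k,v*k,z,True).tolist()
print('tray',[P(u,v,26) for u,v in((233,180),(733,170),(690,448),(288,487))])
print('topR',[P(u,v,85) for u,v in((348,308),(460,308),(355,392),(452,392))],'topL',[P(u,v,85) for u,v in((357,430),(451,430),(362,494),(447,494))])
print('lowR tops',[P(u,v,45) for u,v in((315,287),(388,285),(412,277),(487,277))],'hub',P(69,402,40))
E
```

```text
tray [[625.4, -18.4, 26.0], [636.8, -294.6, 26.0], [451.1, -300.4, 26.0], [438.1, -28.5, 26.0]]
topR [[576.3, -82.1, 85.0], [575.7, -124.6, 85.0], [540.3, -83.0, 85.0], [539.8, -122.5, 85.0]] topL [[521.8, -82.8, 85.0], [521.2, -122.7, 85.0], [485.5, -82.9, 85.0], [484.8, -122.3, 85.0]]
lowR tops [[573.9, -62.0, 45.0], [574.3, -96.2, 45.0], [578.0, -107.3, 45.0], [577.6, -142.1, 45.0]] hub [499.4, 113.4, 40.0]
```

servo_tool(plan=[[[0, -0.001, -0.03, 0, 0.066], [0, 0, -0.02, 0, 0.066], [0, 0, -0.009, 0, 0.066], [0, 0, 0, 0, 0.03], [0, 0, 0, 0, 0.03], [0, 0, 0, 0, 0.03], [0, 0, 0, 0, 0.03]]], force=30)

```text
time: 2.2
tool_pos: [558.8, -103.2, 126.2]
tcp_rot: [180.0, -0.1, -1.0]
ft_force: [0.4, 0.4, -0.3]
finger_gap: 43.7
grip_force: 31.7
```

servo_tool(plan=[[[0, 0, 0.015, 0, 0.03], [0, 0, 0.02, 0, 0.03], [0.005, -0.02, 0, 0, 0.03], [0.005, -0.03, 0, 0, 0.03], [0.01, -0.03, 0, 0, 0.03], [0.01, -0.03, 0, 0, 0.03], [0, -0.02, 0, 0, 0.03], [0, 0, -0.02, 0, 0.03], [0, 0, -0.025, 0, 0.03], [0, 0, 0, 0, 0.03]]])

```text
time: 3.2
tool_pos: [585.5, -232.1, 111.6]
tcp_rot: [-179.8, 0.3, -1.0]
ft_force: [-1.0, 0.5, -0.8]
finger_gap: 43.4
grip_force: 31.7
```

servo_tool(plan=[[[0, 0, -0.015, 0, 0.03], [0, 0, -0.01, 0, 0.03], [0, 0, -0.004, 0, 0.03], [0, 0, 0, 0, 0.03], [0, 0, 0, 0, 0.03]]])

```text
time: 3.7
tool_pos: [588.3, -233.0, 86.4]
tcp_rot: [180.0, -0.0, -1.0]
ft_force: [-0.4, 0.5, -0.0]
finger_gap: 43.6
grip_force: 31.6
```

servo_tool(plan=[[[0, 0, -0.001, 0, 0.03], [0, 0, 0, 0, 0.066], [0, 0, 0, 0, 0.066], [0, 0, 0, 0, 0.066], [0, 0, 0.02, 0, 0.066], [0, 0, 0.04, 0, 0.066], [-0.005, 0.01, 0.04, 0, 0.066], [-0.02, 0.03, 0, 0, 0.066], [-0.02, 0.03, 0, 0, 0.066], [-0.02, 0.03, 0, 0, 0.066]]])

```text
time: 4.7
tool_pos: [522.4, -132.2, 185.4]
tcp_rot: [180.0, -0.1, -1.0]
ft_force: [-0.2, 0.2, -0.5]
finger_gap: 66.0
grip_force: 0.0
```

servo_tool(plan=[[[-0.019, 0.03, 0, 0, 0.066], [0, 0, 0, 0, 0.066]]])

```text
time: 4.9
tool_pos: [501.7, -99.9, 184.2]
tcp_rot: [-179.9, 0.1, -0.9]
ft_force: [0.6, -1.2, -0.3]
finger_gap: 66.0
grip_force: 0.0
```

servo_tool(plan=[[[0, 0, -0.03, 0, 0.066], [0, 0, -0.02, 0, 0.066], [0, 0, -0.009, 0, 0.066], [0, 0, 0, 0, 0.066], [0, 0, 0, 0, 0.03], [0, 0, 0, 0, 0.03], [0, 0, 0, 0, 0.03], [0, 0, 0, 0, 0.03]]])

```text
time: 5.7
tool_pos: [505.0, -103.4, 127.3]
tcp_rot: [180.0, -0.1, -1.0]
ft_force: [0.0, 0.5, 5.5]
finger_gap: 43.9
grip_force: 31.0
```

servo_tool(plan=[[[0, 0, 0.015, 0, 0.03], [0, 0, 0.02, 0, 0.03], [-0.005, -0.02, 0, 0, 0.03], [-0.005, -0.03, 0, 0, 0.03], [-0.002, -0.03, 0, 0, 0.03], [0, -0.03, 0, 0, 0.03], [0, -0.02, 0, 0, 0.03], [0, 0, 0, 0, 0.03]]])

```text
time: 6.5
tool_pos: [491.9, -235.3, 162.0]
tcp_rot: [179.9, -0.0, -1.1]
ft_force: [0.2, 0.1, -0.7]
finger_gap: 43.6
grip_force: 30.6
```

```bash
python3 - <<'E'
from h import *
w=snap('wrist','w2')
cv2.imwrite('pics/w2b.png',cv2.resize(w['frame'],(800,600),interpolation=cv2.INTER_CUBIC))
x=sense();print(x['time'],x['tool_pos'],x['tcp_rot'],x['finger_gap'],x['ft_force'])
E
```

```text
6.55 [ 491.87321396 -233.88652269  161.65621881] [ 1.79999218e+02 -1.55658829e-02 -1.11540589e+00] 43.544307169436486 [-0.7828465   1.00943072 -0.14038846]
```

View pics/w2b.png

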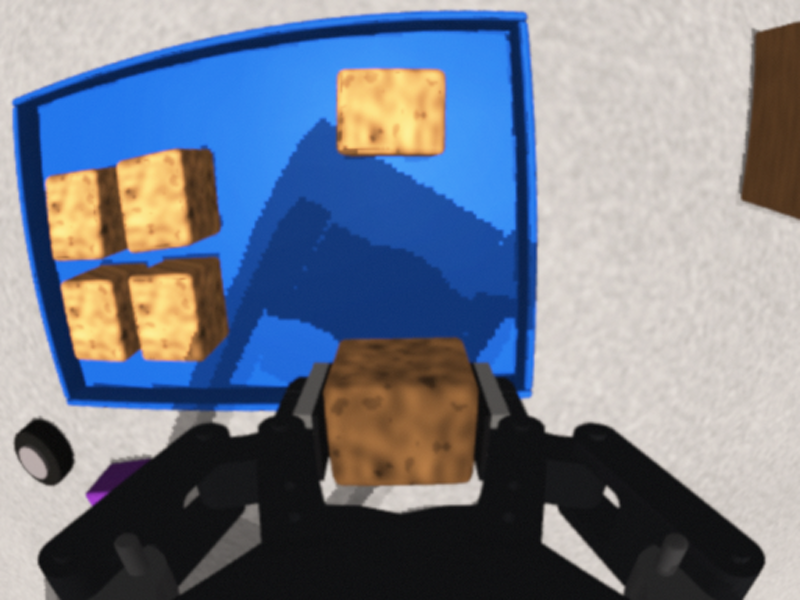

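The held block is level in the fingers at (400,425), the first one lies flat at (390,110), and four lie flat at (85,215), (165,200), (98,315) and (175,315). Now I lower this block.

servo_tool(plan=[[[0, 0, -0.025, 0, 0.03], [0, 0, -0.025, 0, 0.03], [0, 0, -0.016, 0, 0.03], [0, 0, -0.006, 0, 0.03], [0, 0, -0.002, 0, 0.03], [0, 0, -0.001, 0, 0.03], [0, 0, 0, 0, 0.03], [0, 0, 0, 0, 0.066], [0, 0, 0, 0, 0.066], [0, 0, 0, 0, 0.066]]])

```text
time: 7.55
tool_pos: [492.2, -232.9, 86.2]
tcp_rot: [180.0, -0.0, -1.0]
ft_force: [-0.5, 0.0, 0.3]
finger_gap: 66.1
grip_force: 0.0
```

servo_tool(plan=[[[0, 0, 0.02, 0, 0.066], [0, 0, 0.04, 0, 0.066], [0, 0, 0.04, 8, 0.066], [0, 0.03, 0.02, 8, 0.06], [0, 0.04, 0.01, 8, 0.06], [0, 0.04, 0, 8, 0.06], [0, 0.04, 0, 8, 0.06], [0, 0.04, 0, 8, 0.06], [0, 0.04, 0, 8, 0.06], [0, 0.04, 0, 8, 0.06]]])

```text
time: 8.55
tool_pos: [491.8, 38.6, 216.1]
tcp_rot: [180.0, -0.0, 63.3]
ft_force: [0.1, 0.4, -0.2]
finger_gap: 59.9
grip_force: 0.0
```

servo_tool(plan=[[[0.004, 0.032, 0, 4, 0.06], [0.004, 0.032, 0, 4, 0.06], [0.005, 0.032, 0, 4, 0.06], [0.005, 0.032, 0, 3, 0.06], [0, 0, 0, 0, 0.06]]])

```text
time: 9.05
tool_pos: [510.1, 168.3, 216.1]
tcp_rot: [180.0, -0.1, 78.3]
ft_force: [-0.6, 0.2, -0.0]
finger_gap: 60.0
grip_force: 0.0
```

```bash
python3 - <<'E'
from h import *
w=snap('wrist','w3'); s=snap('scene','s3')
cv2.imwrite('pics/w3b.png',cv2.resize(w['frame'],(800,600),interpolation=cv2.INTER_CUBIC))
x=sense();print(x['time'],x['tool_pos'],x['tcp_rot'])
E
```

```text
9.15 [509.82675182 165.44824676 215.75185266] [-1.79983506e+02  2.56180279e-02  7.80595733e+01]
```

View pics/w3b.png

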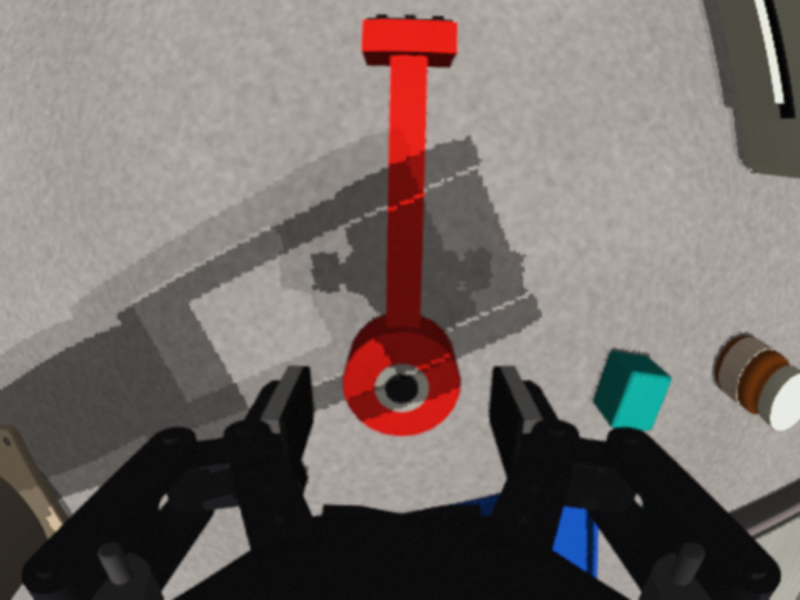

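The lever is directly below: hub bush at (401,388), arm running up to the pedal top at (410,38).

```bash
python3 - <<'E'
from h import *
w=load('w3');k=.64
P=lambda u,v,z:px(w,u*k,v*k,z,True)
h=P(401,388,40);hc=(P(343,388,40)+P(461,388,40))/2;top=P(410,19,40);bot=P(410,53,40)
a1=(P(390,57,30)+P(426,57,30))/2;a2=(P(387,310,30)+P(421,310,30))/2
ang=lambda a,b:np.degrees(np.arctan2(*(b-a)[1::-1]))
print(h,hc,top,bot,np.linalg.norm(top-h),ang(h,top),ang(a2,a1),a1,a2)
d=(a1-a2)/np.linalg.norm(a1-a2); print('balance',h+54*d, h+(top-h)*54/208)
E
```

```text
[498.8 113.4  40. ] [499.35 113.    40.  ] [545.8 316.6  40. ] [541.8 297.5  40. ] 208.5647141776384 76.97655618136392 77.44521370296059 [540.95 297.85  30.  ] [509.75 157.75  30.  ]
balance [510.53814472 166.10878445  40.        ] [511.00192308 166.15384615  40.        ]
```

servo_tool(plan=[[[0.001, -0.001, -0.04, -1, 0.055], [0, 0, -0.04, 0, 0.055], [0, 0, -0.03, 0, 0.055], [0, 0, -0.02, 0, 0.055], [0, 0, -0.01, 0, 0.055], [0, 0, 0, 0, 0.055], [0, 0, 0, 0, 0.055]]], force=110)

```text
time: 9.85
tool_pos: [511.8, 163.6, 77.0]
tcp_rot: [179.9, -0.0, 77.0]
ft_force: [-0.1, -0.4, 0.5]
finger_gap: 55.0
grip_force: 0.0
```

```bash
python3 - <<'E'
from h import *
import time
x=sense();print(x['time'],x['tool_pos'],x['tcp_rot'],x['ft_force'])
E
```

```text
9.85 [511.76637922 163.63768212  76.97755657] [ 1.79929371e+02 -2.69692265e-02  7.69500845e+01] [-0.12904991 -0.38181121  0.47609822]
```

servo_tool(plan=[[[0, 0, 0, 0, 0.045]]])

```text
time: 9.95
tool_pos: [512.3, 164.1, 77.7]
tcp_rot: [179.8, -0.1, 77.0]
ft_force: [0.5, -0.5, 0.1]
finger_gap: 45.6
grip_force: 0.0
```

servo_tool(plan=[[[0, 0, 0, 0, 0.04]]])

```text
time: 10.05
tool_pos: [512.0, 164.2, 77.4]
tcp_rot: [179.9, -0.1, 77.0]
ft_force: [-0.0, 0.4, 0.4]
finger_gap: 40.3
grip_force: 0.0
```

servo_tool(plan=[[[0, 0, 0, 0, 0.035]]])

```text
time: 10.15
tool_pos: [511.7, 164.2, 76.9]
tcp_rot: [179.9, -0.0, 77.0]
ft_force: [0.3, 0.1, -0.0]
finger_gap: 35.1
grip_force: 0.0
```

servo_tool(plan=[[[0, 0, 0, 0, 0.035]]])

```text
time: 10.25
tool_pos: [511.3, 164.1, 76.4]
tcp_rot: [180.0, -0.0, 77.0]
ft_force: [-0.2, -0.5, -0.3]
finger_gap: 35.3
grip_force: 0.0
```

servo_tool(plan=[[[-0.001, 0.002, -0.001, 0, 0.035], [0, 0, 0, 0, 0.01], [0, 0, 0, 0, 0.01], [0, 0, 0, 0, 0.01], [0, 0, 0, 0, 0.01], [0, 0, 0, 0, 0.01]]], force=110)

```text
time: 10.85
tool_pos: [510.1, 166.2, 75.2]
tcp_rot: [180.0, -0.0, 77.0]
ft_force: [-2.7, -0.2, 5.4]
finger_gap: 18.3
grip_force: 108.9
```

servo_tool(plan=[[[0, 0, 0.01, 0, 0.01], [0, 0, 0.015, 0, 0.01], [0, 0, 0.015, 0, 0.01], [0, 0, 0, 0, 0.01], [0, 0, 0, 0, 0.01]]])

```text
time: 11.35
tool_pos: [510.6, 166.1, 115.9]
tcp_rot: [179.9, -0.0, 77.0]
ft_force: [0.5, 0.2, -6.2]
finger_gap: 18.2
grip_force: 108.1
```

```bash
python3 - <<'E'
from h import *
x=sense();print(x['time'],x['tool_pos'],x['tcp_rot'],x['ft_force'],x['wrist_torque'],x['finger_gap'])
E
```

```text
11.35 [510.61038474 166.12165706 115.88248013] [ 1.79896225e+02 -4.92738015e-02  7.69981575e+01] [ 0.51084209  0.15737332 -6.24890769] [-0.03162355  0.02162205 -0.03130644] 18.238563915088584
```

servo_tool(plan=[[[0, 0, 0.015, 0, 0.01], [0, 0, 0.02, 0, 0.01], [0, 0, 0.015, 0, 0.01], [0, -0.01, 0.005, 0, 0.01], [0.002, -0.02, 0, 1, 0.01], [0.002, -0.025, 0, 1, 0.01], [0.002, -0.025, 0, 1, 0.01], [0.002, -0.025, 0, 1, 0.01], [0.002, -0.025, 0, 1, 0.01], [0.002, -0.025, 0, 1, 0.01]]])

```text
time: 12.35
tool_pos: [521.5, 9.4, 169.5]
tcp_rot: [-180.0, 0.0, 83.0]
ft_force: [0.9, 0.4, -5.0]
finger_gap: 18.2
grip_force: 108.1
```

servo_tool(plan=[[[0.002, -0.025, 0, 1, 0.01], [0.002, -0.025, 0, 1, 0.01], [0.002, -0.025, 0, 1, 0.01], [0.002, -0.025, 0, 1, 0.01], [0.002, -0.025, 0, 1, 0.01], [0.002, -0.025, 0, 1, 0.01], [0.002, -0.02, 0, 1, 0.01], [0.002, -0.015, 0, 1, 0.01], [0, -0.01, 0, 1, 0.01], [0, 0, 0, 0, 0.01]]])

```text
time: 13.35
tool_pos: [537.3, -185.7, 169.5]
tcp_rot: [-180.0, 0.0, 91.9]
ft_force: [0.6, 1.2, -4.7]
finger_gap: 18.3
grip_force: 108.0
```

servo_tool(plan=[[[0, 0, 0, 0, 0.01], [0, 0, 0, 0, 0.01]]])

```text
time: 13.55
tool_pos: [537.7, -183.5, 169.6]
tcp_rot: [-180.0, -0.0, 92.0]
ft_force: [-0.6, 0.2, -6.3]
finger_gap: 18.4
grip_force: 108.0
```

servo_tool(plan=[[[0.001, -0.004, 0.001, 0.5, 0.01], [0.001, -0.004, 0, 0, 0.01], [0, 0, 0, 0, 0.01], [0, 0, 0, 0, 0.01], [0, 0, 0, 0, 0.01]]])

```text
time: 14.05
tool_pos: [540.0, -191.9, 170.8]
tcp_rot: [-180.0, -0.0, 92.5]
ft_force: [0.3, -0.5, -5.1]
finger_gap: 18.2
grip_force: 108.0
```

```bash
python3 - <<'E'
from h import *
d=snap('side','d4');s=snap('scene','s4');w=snap('wrist','w4')
print([proj(d,p) for p in((539,-160,26),(545,-300,26),(532,-20,26),(538,-160,115))])
x=sense();print(x['time'],x['tool_pos'],x['tcp_rot'],x['wrist_torque'],x['qd'].round(2))
A=cv2.resize(d['frame'][150:330,180:390],None,fx=1.9,fy=1.9,interpolation=cv2.INTER_CUBIC)
B=cv2.resize(s['frame'][150:260,150:280],None,fx=3,fy=3,interpolation=cv2.INTER_CUBIC)
B=cv2.copyMakeBorder(B,0,max(0,A.shape[0]-B.shape[0]),0,0,0);A=cv2.copyMakeBorder(A,0,max(0,B.shape[0]-A.shape[0]),0,0,0)
cv2.imwrite('pics/f4.png',np.hstack([A,B]))
cv2.imwrite('pics/w4b.png',cv2.resize(w['frame'],(800,600)))
E
```

```text
[array([286.3, 242.9]), array([324.6, 281.1]), array([253.1, 210.3]), array([288.3, 222.6])]
14.2 [ 539.97417573 -191.86346974  170.85230696] [-1.79993261e+02 -4.76039393e-03  9.25060648e+01] [-0.00779472  0.00701583 -0.02357978] [ 0.05 -0.02  0.03 -0.14 -0.01 -0.02]
```

View pics/f4.png

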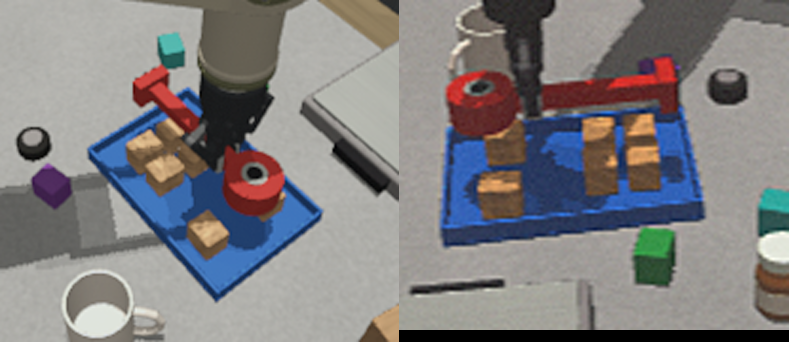

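View pics/w4b.png

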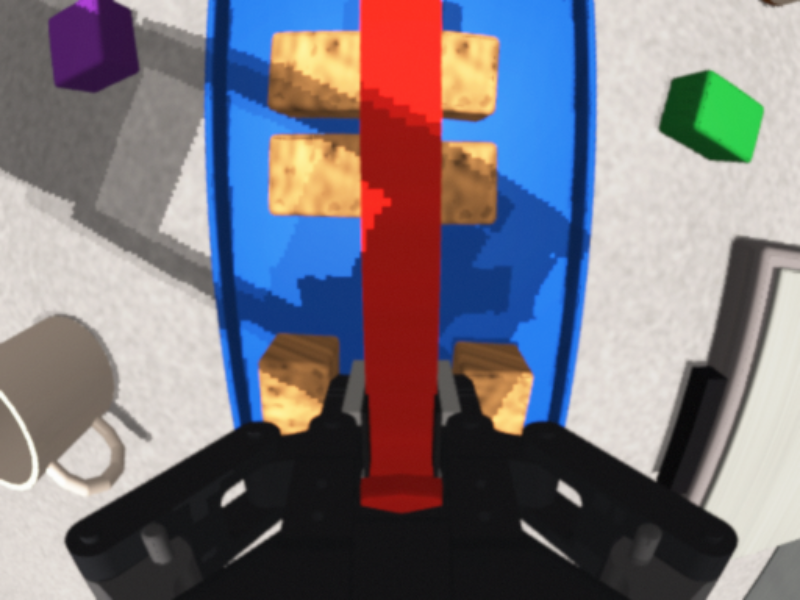

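The views show all six blocks flat in one layer: four in the +y half and one in each -y quarter. The lever is level, centred and lengthwise over the tray, clear of the blocks. The arm is still, so I'm handing in.

```bash
python3 -c "
from bench import r
print(r.hand_in())"
```

```text
the job is handed in; nothing more can be done
None
```

I handed the job in at about 14 s on the robot's clock: the six cork blocks lie flat in one layer with at least one in every quarter, and the arm is holding the brake lever by its balance point, level and lengthwise over the tray's centre, its underside about 9 cm and its arm about 11 cm above the tray floor by the arm's readings.

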